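# Clear the panel and raise the camera for its picture

### The arm

A 6-joint arm with a two-finger parallel gripper is mounted at the origin on a cart in front of the work surface, level with it; the furniture and walls round the work are solid. World frame = base frame: x ahead of the robot, y to its left, z up, the work surface at z = 0. Lengths are in m, angles in rad, forces in N, time in s.
With the tool pointing down it reaches from about 0.35 to 0.975 m from the base axis. Payload 7.1 kg.
Tool frame: the origin (TCP) lies midway between the tips of the shut fingers; the grasp point (between the pads) lies 19 mm behind it; z points along the fingers, y is the line along which they close (so a half turn about z gives the same grasp; the last joint's range is limited). The gripper opens to 88 mm and grips with 3 to 60 N. Pads are 20 mm wide; open, the fingers measure 115 mm over their backs; the gripper's body (75 mm by 178 mm) begins 61 mm behind the grasp point.
Start: joints at [-1.362, 0.423, 1.63, -0, 1.089, -0.019], TCP at [0.141, -0.609, 0.223] pointing down, gripper open.
Joint ranges: [-3, 3], [-0.9, 2.11], [0.09, 2.58], [-1.31, 4.45], [0.11, 2.69], [-2.54, 2.54]. Speed limits (rad/s): [2.39, 2.39, 3.01, 3.14, 3.14, 3.14].

### API

Orientations are given as a rotation vector (axis times angle).
In Python, from station import bot gives the robot as it stands.
- The arm moves only by the shell command python3 -m jog 'ROWS'. ROWS is JSON, a list that holds one entry, the list of rows, each a list of 7 numbers: the turn, a rotation vector about the tool's x, y, z in rad, then the shift along the tool's x, y, z in cm, then the opening, from -1 (shut) to 1 (fully open). In form: [[[ax, ay, az, dx, dy, dz, gripper], ...]]. A call has 1 to 8 rows; each row is the pose to reach, as a shift and turn from the pose commanded when the call began, along the tool's axes at that moment; what a row does not reach only later rows make up. A row lasts 1/10 s, in which the tool goes at most 50 mm and 8.59 degrees, less where a joint would pass 70% of its speed; a pose out of reach is approached as far as the arm can. A call with a gripper value outside its range is refused whole. The fingers move at their own pace and stop on an object; the grip force is fixed at half the most. Time passes only in rows, so rows that repeat a pose let the fingers close. It gives the time, the measured TCP pose, the force, the opening and the grip force at its end, in the units of the state.
- bot.sense(): the state, without advancing time (a new reading comes with each control period).
- bot.read_camera(name): name is "side" or "top"; returns the picture (420x560x3 uint8, red, green, blue); there is no depth.
- bot.get_calibration(name): a dict with "camera_matrix" (3x3 intrinsics, pixels), "xyz" and "orientation" of the camera in the world. Camera axes: x right, y up, looking along -z (the intrinsics and any distortion apply to the point x, -y, -z); pixel columns grow to the right and rows downward; lengths in m; the calibration is good to about 2 mm. A picture is of the moment at which its call begins. get_calibration takes no time and is no camera call.
- bot.finish_job(): hands the job in; it is judged then, once.
Trained networks look in the newest picture that a camera, given by its name, has taken for a name from the list of things; names that differ only in an ending like _2 or _b are one class to them, and where a whole thing is asked for, a point or a joint stands for the part that bears it (a point fixed in the world has none). Each returns a list of dicts, best first, with "conf" (0 to 1); they miss things now and then, are a little off and sometimes report something else, mostly with a low value. They report only what shows in the picture. A call takes as long as a camera call. They do not tell look-alikes from the thing itself.
- bot.search_frame(name, camera): "point" ([column, row] in pixels, amid what is visible of it).
- bot.silhouettes(name, camera): "mask" (420x560 bool, what is visible of it) and "point" ([column, row] in pixels, amid what is visible of it).
- bot.mark_of(name, camera): "point" ([column, row] in pixels: a listed point, or the origin of a listed thing).
The state is a dict: "t": time; "q": joint angles; "joint_velocities": joint speeds; "joint_efforts": joint torques, N m; "ee_pos": TCP position; "ee_rot": TCP orientation; "force": force on the tool from outside, world axes, zero at the start; "moment": the same for the moment, N m; "grip_width": finger opening in m; "grip_force": force on a finger pad.
Only numpy, scipy, OpenCV 4.12 (cv2) and the standard library are available. Lean on these libraries where they do the work, as an engineer would, in place of code of your own. Each camera call takes 0.05 s, during which the arm holds its last target. There are 200 camera calls.

### The job

I want to photograph the finished panel: first put the two pieces of scrap lying on it (the square offcut and the wedge) into the grey scrap bin. Then squeeze the red release button on the grip of the camera stand, draw the camera straight up past the first stop to the second, topmost stop, and finish still holding it up there with the button squeezed while I take the picture, because nothing catches it at the top and it sinks if let go. Leave the panel and everything else where they are.

Things in the scene. Friction and masses are not known exactly. Their poses are not given: they have to be found in the camera images.
- offcut_center (a point): centre of the square offcut, a wood block 60 (its x) x 85 (its y) x 45 (z) mm, 0.21 kg, lying on the panel; grasp across its x, 60 mm
- wedge_center (a point): centre of the wedge, a hardwood piece 38 (its x) x 110 (its y) x 22 (z) mm, 0.06 kg, lying on the panel; the point is 11 mm above its flat underside, mid-length; its height tapers along y; grasp across its x, 38 mm
- panel: loose finished wood panel, 240 (x) x 280 (y) x 22 mm, 1.4 kg, dark brown boards with pale end cleats, flat top; origin at the centre of its underside on the table
- scrap_bin: grey open tub fixed on the table, outside 200 (x) x 160 (y) x 100 mm high (212 x 172 over its rim), walls and floor 5 mm; origin at the centre of its underside
- stand_grip: the camera stand's black grip block, on top of the telescoping inner tube; 34 (x) x 30 (y) x 45 (z) mm, origin at its centre, 200 mm above the table when the mast is down, z up. The red button stands out of its -x face, so grasping it across x from above squeezes the button. A collar of 36 mm diameter ends 10 mm below the block when down. Grip, camera and tube weigh about 0.53 kg
- camera_center (a point): centre of the camera body, which the grip carries 83 mm off on its -y side; 100 mm wide (x), tilted down toward the panel; it reaches from 40 to 145 mm off the grip's centre and 22 mm above the grip's centre; not to be gripped
- button_face (a point): centre of the outer face of the red release button (18 mm diameter), 5 mm proud of the grip's -x face when out, at mid-height of the grip
- release_button (a joint): how far the red button is pressed in, 0 (out) to 0.005 m (flush with the grip's face); a spring of 3 to 6.5 N pushes it out; the catch is free beyond 0.004 m
- mast (a joint): how far the inner tube with grip and camera is drawn straight up, m: 0 down (caught, with 2 mm of play), about 0.055 first stop (caught again if the button is out there), 0.110 second stop, the end of the travel, where there is no catch and the weight pulls it down again
- glue_bottle: bystander: white glue bottle with red cap, 60 mm wide, 200 mm tall, origin under its centre
- tenon_sample: bystander: spruce tenon sample 42 x 175 x 55 mm
- block_plane: bystander: green block plane 50 x 160 x 55 mm
- screw_tin: bystander: open tin of screws, 75 mm wide, 49 mm high
Things that resemble listed ones, but are neither listed nor needed, are in the scene too. Leave any purple look-alike of the part that bears wedge_center alone.

How it is judged:
By the outcome, as a careful person would: the job done as asked, in the order asked, and still so for the second after the job is handed in, while the arm keeps its last pose, push and grip.
It also fails if it takes over 64 s, if anything falls off the work surface, if the arm or the gripper's body presses on something with over 40 N, if the wrist force passes 120 N, or if a joint passes its speed limit or range.

## Working session

There is one attempt and no reset: what is moved stays moved. The work goes in short steps, Python scripts to look and compute and a shell command to move; the robot and the scene stay as the last step left them, time stands still between calls to the robot, and variables do not carry over. Pictures are saved under pics/ and viewed, at most 10 in all, crops included, and the job is handed in when it is done.

```bash
mkdir -p pics; cat > h.py <<'E'
import numpy as np, cv2
from scipy.spatial.transform import Rotation as R
from station import bot
def cal(n):
    c=bot.get_calibration(n); K=np.array(c["camera_matrix"]); o=np.array(c["orientation"],float)
    M=o if o.shape==(3,3) else R.from_rotvec(o).as_matrix() if o.size==3 else R.from_quat(o).as_matrix()
    return K,np.array(c["xyz"]),M,c.get("distortion")
def ray(n,p):
    K,x,M,_=cal(n); d=np.linalg.inv(K)@[p[0],p[1],1]; return x,M@(d*[1,-1,-1])
def at_z(n,p,z):
    x,d=ray(n,p); return x+d*(z-x[2])/d[2]
def tri(p1,p2):
    a,d=ray("top",p1); b,e=ray("side",p2); s=np.linalg.lstsq(np.c_[d,-e],b-a,rcond=None)[0]
    u,v=a+d*s[0],b+e*s[1]; return (u+v)/2,np.linalg.norm(u-v)
def proj(n,P):
    K,x,M,_=cal(n); c=M.T@(np.array(P)-x)*[1,-1,-1]; p=K@c; return p[:2]/p[2]
E
python3 - <<'E'
from h import *
for n in("top","side"):
    im=bot.read_camera(n); cv2.imwrite(f"pics/{n}0.png",im[:,:,::-1]); print(n,bot.get_calibration(n))
np.set_printoptions(precision=3,suppress=True)
for t in ["offcut_center","wedge_center","panel","scrap_bin","stand_grip","camera_center","button_face","glue_bottle","tenon_sample","block_plane","screw_tin"]:
    for n in("top","side"):
        print(t,n,[(np.round(d["point"]).tolist(),round(d["conf"],2)) for d in bot.mark_of(t,n)][:4])
print(bot.sense())
E
```

```text
top {'camera_matrix': array([[453.84461876,   0.        , 281.99111406],
       [  0.        , 453.84461876, 206.76209595],
       [  0.        ,   0.        ,   1.        ]]), 'xyz': array([ 0.39516023, -0.05308668,  1.51917188]), 'orientation': array([ 0.13593793, -0.09748048, -1.58897186])}
side {'camera_matrix': array([[380.26132865,   0.        , 277.76484045],
       [  0.        , 380.26132865, 215.06027301],
       [  0.        ,   0.        ,   1.        ]]), 'xyz': array([0.52294625, 0.99093796, 0.68799144]), 'orientation': array([ 0.0197997 , -1.56873394, -2.64681626])}
offcut_center top [([263.0, 242.0], 0.59)]
offcut_center side [([300.0, 254.0], 0.47)]
wedge_center top [([294.0, 210.0], 0.84), ([429.0, 277.0], 0.71), ([267.0, 228.0], 0.52)]
wedge_center side [([268.0, 236.0], 0.83), ([257.0, 201.0], 0.54)]
panel top [([267.0, 228.0], 0.75), ([221.0, 166.0], 0.25)]
panel side [([278.0, 259.0], 0.56)]
scrap_bin top [([363.0, 249.0], 0.75)]
scrap_bin side [([312.0, 213.0], 0.73)]
stand_grip top [([146.0, 240.0], 0.98)]
stand_grip side [([296.0, 286.0], 0.7)]
camera_center 
[... 239 characters left out ...]
2.0, 168.0], 0.59)]
tenon_sample side [([201.0, 290.0], 0.86)]
block_plane top [([384.0, 188.0], 0.92)]
block_plane side [([259.0, 203.0], 0.65)]
screw_tin top [([199.0, 190.0], 0.73), ([218.0, 165.0], 0.47)]
screw_tin side [([232.0, 312.0], 0.58)]
{'t': 1.2, 'q': array([-1.362,  0.423,  1.63 ,  0.   ,  1.089, -0.019]), 'joint_velocities': array([-0.001,  0.001,  0.001, -0.   , -0.   ,  0.   ]), 'joint_efforts': array([ -0.002, -54.458, -27.405,   0.064,   0.017,  -0.   ]), 'ee_pos': array([ 0.141, -0.609,  0.223]), 'ee_rot': array([3.121, 0.357, 0.   ]), 'force': array([-0.613, -0.585,  0.039]), 'moment': array([ 0.04 , -0.042,  0.016]), 'grip_force': 0.0, 'grip_width': 0.08773700520331722}
```

View pics/top0.png

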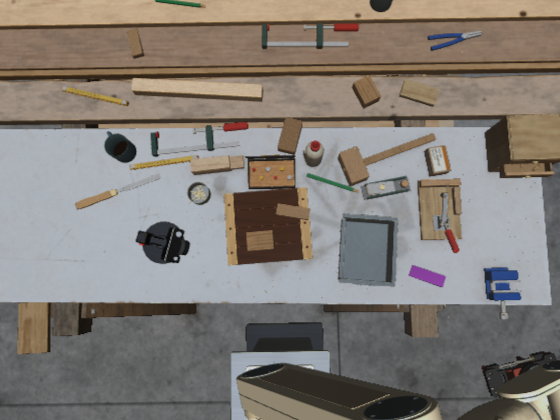

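View pics/side0.png

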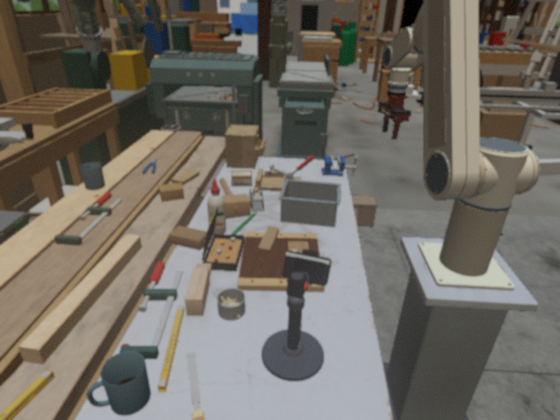

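```bash
python3 - <<'E'
from h import *
np.set_printoptions(precision=3,suppress=True)
for nm,a,b in [("off",(263,242),(300,254)),("wedge",(294,210),(268,236)),("panel",(267,228),(278,259)),("bin",(363,249),(312,213)),("grip",(146,240),(296,286)),("cam",(172,243),(308,267)),("glue",(317,160),(218,231)),("plane",(384,188),(259,203)),("tin",(199,190),(232,312)),("tenon",(222,168),(201,290))]:
    print(nm,*tri(a,b))
def yaw(mask,n,z):
    c,(w,h),a=cv2.minAreaRect(np.argwhere(mask)[:,::-1].astype(np.float32))
    B=cv2.boxPoints((c,(w,h),a)); P=np.array([at_z(n,p,z)[:2] for p in B]); e=P[1]-P[0]; f=P[2]-P[1]
    return P.mean(0),np.linalg.norm(e),np.degrees(np.arctan2(e[1],e[0])),np.linalg.norm(f),np.degrees(np.arctan2(f[1],f[0]))
for t,z in [("offcut_center",.067),("wedge_center",.035),("panel",.022),("scrap_bin",.1),("stand_grip",.222)]:
    bot.read_camera("top")
    for d in bot.silhouettes(t,"top"): print(t,np.round(d["point"]),round(d["conf"],2),*yaw(d["mask"],"top",z))
E
```

```text
off [0.501 0.045 0.04 ] 0.0007075225993470847
wedge [ 0.606 -0.058  0.033] 0.00010717430069172091
panel [0.559 0.033 0.008] 0.01652157163867321
bin [ 0.466 -0.283  0.006] 0.01652014426581187
grip [0.509 0.381 0.19 ] 0.008837043465069298
cam [0.491 0.305 0.185] 0.006382980670216479
glue [ 0.787 -0.142 -0.01 ] 0.004879758887291339
plane [ 0.673 -0.366 -0.004] 0.011474566932933571
tin [0.679 0.264 0.001] 0.016121105749517337
tenon [ 0.766  0.186 -0.001] 0.0073679459445155976
offcut_center [261. 241.] 0.78 [0.505 0.055] 0.08693902851860624 -91.25962974377039 0.06084325452125268 179.0486554324141
wedge_center [292. 210.] 0.76 [ 0.603 -0.052] 0.0400609795875603 -10.380660578713828 0.10984047453700443 -100.91833376676232
wedge_center [425. 275.] 0.73 [ 0.383 -0.478] 0.03925199465635836 -24.229535989339553 0.11286077704998586 -112.49174164165473
panel [266. 227.] 0.95 [0.559 0.032] 0.2873971506145671 -87.36275914533125 0.24357457203950214 -177.69115254578202
panel [172. 241.] 0.44 [0.522 0.375] 0.1148714324209943 -34.28770141440891 0.17375135031154135 -125.37354694983776
panel [291. 208.] 0.21 [ 0.606 -0.052] 0.04429977117285444 -10.769591789855703 0.11466718217091028 -101.33328447129438
scrap_bin [370. 250.] 0.68 [ 0.468 -0.282] 0.22000844076215934 -4.369775287890956 0.17864870842923605 -93.54891512563526
stand_grip [168. 241.] 0.7 [0.494 0.325] 0.09890620730604807 -9.862852804567392 0.15372077950056165 -102.47448802135682
stand_grip [292. 212.] 0.6 [ 0.576 -0.052] 0.035012794857271864 -10.383600736455769 0.09552396670863855 -100.91831635858017
```

Top view: brown wedge at (292,210) and offcut at (261,241), both on the panel. The bin is at (370,250), the camera stand at (160,242), and the purple decoy at (427,276), which I will leave alone. The side view agrees.

```bash
cat >> h.py <<'E'
def row(P,ty):
    "row values to bring TCP to P, pointing down, tool y at ty degrees (or its half turn, nearer)"
    s=bot.sense(); M=R.from_rotvec(s["ee_rot"]).as_matrix(); best=None
    for k in (0,180):
        a=np.radians(ty+k); y=np.array([np.cos(a),np.sin(a),0]); z=np.array([0,0,-1.]); T=np.c_[np.cross(y,z),y,z]
        v=R.from_matrix(M.T@T).as_rotvec()
        if best is None or np.linalg.norm(v)<np.linalg.norm(best): best=v
    return np.round(best,3).tolist(),np.round(100*M.T@(np.array(P)-s["ee_pos"]),2).tolist()
E
python3 -c "
from h import *
print(row([.504,.051,.16],-1))"
```

```text
([-0.0, -0.0, -1.326], [50.25, -56.08, 6.27])
```

```bash
python3 -m jog '[[[0,0,-1.326,50.2,-56.1,6,1],[0,0,-1.326,50.2,-56.1,6,1],[0,0,-1.326,50.2,-56.1,6,1],[0,0,-1.326,50.2,-56.1,6,1],[0,0,-1.326,50.2,-56.1,6,1],[0,0,-1.326,50.2,-56.1,6,1],[0,0,-1.326,50.2,-56.1,6,1],[0,0,-1.326,50.2,-56.1,6,1]]]'; python3 -c "
from h import *
print(row([.504,.051,.16],-1))"
```

```text
t: 2.5
ee_pos: [0.3338, -0.2578, 0.1911]
ee_rot: [2.368, 2.063, 0.0]
force: [0.1, -0.2, 0.3]
grip_width: 0.0879
grip_force: 0.0
([0.001, 0.001, -0.12], [32.92, 12.63, 3.11])
```

```bash
python3 -m jog '[[[0,0,-0.12,32.9,12.6,3,1],[0,0,-0.12,32.9,12.6,3,1],[0,0,-0.12,32.9,12.6,3,1],[0,0,-0.12,32.9,12.6,3,1],[0,0,-0.12,32.9,12.6,3,1],[0,0,-0.12,32.9,12.6,3,1],[0,0,-0.12,32.9,12.6,3,1],[0,0,-0.12,32.9,12.6,3,1]]]'; python3 - <<'E'
from h import *
im=bot.read_camera("side"); big=cv2.resize(im[180:330,200:400],(800,600),interpolation=cv2.INTER_CUBIC); cv2.imwrite("pics/s1.png",big[:,:,::-1])
for P in ([.504,.051,.067],): print(proj("side",P),proj("top",P))
s=bot.sense(); print(proj("side",s["ee_pos"]),row([.504,.051,.033],-1))
for n in("side","top"):
  bot.read_camera(n)
  for d in bot.mark_of("offcut_center",n): print(n,d["point"],d["conf"],at_z(n,d["point"],.0445))
  for d in bot.silhouettes("offcut_center",n): print(n,d["point"],d["conf"],d["mask"].sum())
E
```

```text
t: 3.3
ee_pos: [0.5074, 0.0526, 0.1609]
ee_rot: [2.241, 2.2, 0.004]
force: [0.1, -0.7, -0.4]
grip_width: 0.088
grip_force: 0.0
[299.39866304 247.47241823] [260.60221445 240.70907384]
[300.32813063 219.75919988] ([0.001, -0.0, -0.001], [-0.01, -0.21, 12.77])
side [298.4, 253.2] 0.75 [0.50590597 0.04807523 0.0445    ]
side [301.8, 244.0] 0.63 173
side [196.8, 290.0] 0.56 1000
```

View pics/s1.png

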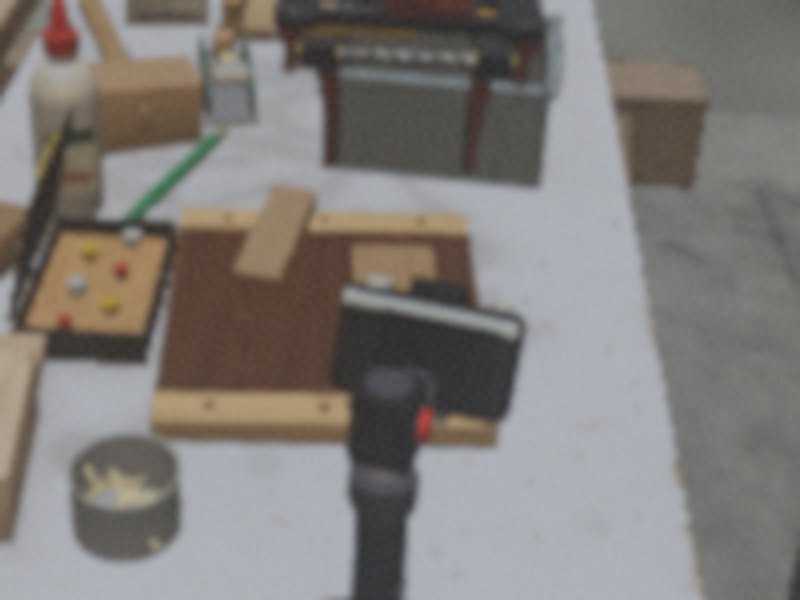

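The side crop shows the gripper in front of the bin, with the offcut's top at pixel (298,246), which matches the projection. The wedge is clear to the left at about (268,238), so I'm descending.

```bash
python3 -m jog '[[[0,0,0,0,-0.2,5,1],[0,0,0,0,-0.2,9,1],[0,0,0,0,-0.2,11.5,1],[0,0,0,0,-0.2,12.7,1],[0,0,0,0,-0.2,12.7,1],[0,0,0,0,-0.2,12.7,-1],[0,0,0,0,-0.2,12.7,-1],[0,0,0,0,-0.2,12.7,-1]]]'; python3 -m jog '[[[0,0,0,0,0,0,-1],[0,0,0,0,0,0,-1],[0,0,0,0,0,-3,-1],[0,0,0,0,0,-8,-1],[0,0,0,0,0,-13,-1],[0,0,0,0,0,-14,-1],[0,0,0,0,0,-14,-1]]]'; python3 -c "
from h import *
a=np.radians(-4);c=np.array([.468,-.282]);p=c-.04*np.array([np.cos(a),np.sin(a)])
print(row([*p,.175],-4))"
```

```text
t: 4.45
ee_pos: [0.5037, 0.0484, 0.0352]
ee_rot: [2.246, 2.195, 0.003]
force: [2.8, -0.4, 0.7]
grip_width: 0.0674
grip_force: 0.7
t: 5.15
ee_pos: [0.5037, 0.0486, 0.1757]
ee_rot: [2.245, 2.194, 0.005]
force: [-0.6, 0.2, -1.8]
grip_width: 0.0607
grip_force: 29.4
([0.004, -0.001, 0.047], [-32.94, -6.81, 0.03])
```

```bash
python3 -m jog '[[[0,0,0.047,-32.9,-6.8,0,-1],[0,0,0.047,-32.9,-6.8,0,-1],[0,0,0.047,-32.9,-6.8,0,-1],[0,0,0.047,-32.9,-6.8,0,-1],[0,0,0.047,-32.9,-6.8,0,-1],[0,0,0.047,-32.9,-6.8,0,-1],[0,0,0.047,-32.9,-6.8,0,-1],[0,0,0.047,-32.9,-6.8,0,-1]]]'; python3 - <<'E'
from h import *
im=bot.read_camera("side"); big=cv2.resize(im[120:270,230:430],(800,600),interpolation=cv2.INTER_CUBIC); cv2.imwrite("pics/s2.png",big[:,:,::-1])
a=np.radians(-4);c=np.array([.468,-.282]);p=c-.04*np.array([np.cos(a),np.sin(a)])
print(row([*p,.045],-4))
E
```

```text
t: 5.95
ee_pos: [0.4251, -0.2819, 0.1714]
ee_rot: [-2.3, -2.135, 0.002]
force: [-0.2, 0.8, -3.0]
grip_width: 0.0606
grip_force: 29.4
([-0.004, -0.002, -0.004], [0.07, 0.33, 12.64])
```

View pics/s2.png

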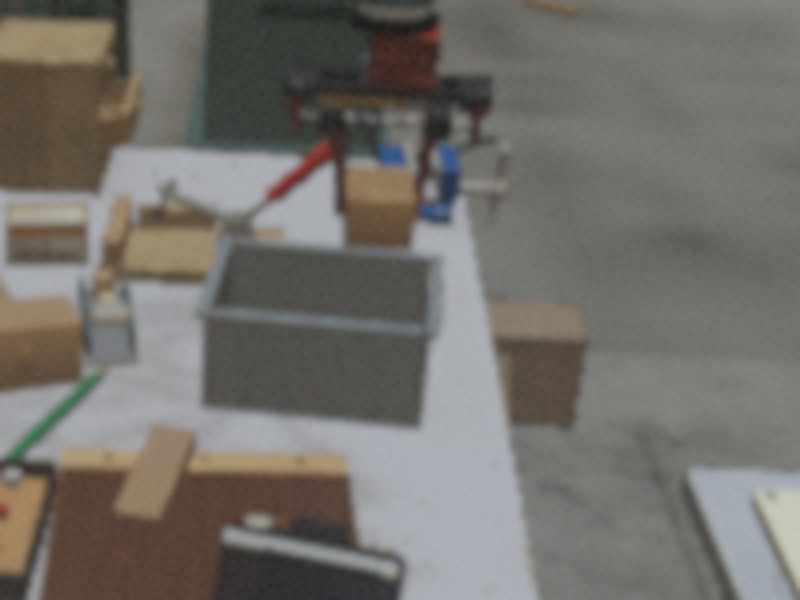

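The offcut hangs over the bin, at about crop (380,205) with the bin rim at (203–440, 240–330). I'm lowering it and releasing.

```bash
python3 -m jog '[[[0,0,0,0,0.3,4,-1],[0,0,0,0,0.3,8,-1],[0,0,0,0,0.3,11,-1],[0,0,0,0,0.3,12.6,-1],[0,0,0,0,0.3,12.6,-1],[0,0,0,0,0.3,12.6,0.6],[0,0,0,0,0.3,12.6,0.6],[0,0,0,0,0.3,12.6,0.6]]]'; python3 -m jog '[[[0,0,0,0,0,0,0.6],[0,0,0,0,0,-5,0.6],[0,0,0,0,0,-10,0.6],[0,0,0,0,0,-15,0.6],[0,0,0,0,0,-15,0.6]]]'; python3 -c "
from h import *
im=bot.read_camera('top'); 
for d in bot.mark_of('wedge_center','top'): print(d['point'],d['conf'],at_z('top',d['point'],.033))
for d in bot.mark_of('offcut_center','top'): print('off',d['point'],d['conf'],at_z('top',d['point'],.03))
print(row([.605,-.055,.19],-10.5))"
```

```text
t: 6.8
ee_pos: [0.431, -0.2794, 0.049]
ee_rot: [2.296, 2.141, 0.001]
force: [-0.2, -0.5, -0.1]
grip_width: 0.0705
grip_force: 0.0
t: 7.3
ee_pos: [0.4337, -0.2816, 0.205]
ee_rot: [2.289, 2.134, 0.005]
force: [0.5, -0.5, 0.1]
grip_width: 0.0703
grip_force: 0.0
[294.5, 210.0] 0.83 [ 0.6056531  -0.06005431  0.033     ]
[428.0, 272.5] 0.68 [ 0.39279142 -0.48424405  0.033     ]
off [360.2, 259.8] 0.59 [ 0.43784563 -0.26943018  0.03      ]
([0.001, 0.0, 0.113], [23.58, 15.9, 0.82])
```

```bash
python3 -m jog '[[[0,0,0.113,23.6,15.9,0.8,1],[0,0,0.113,23.6,15.9,0.8,1],[0,0,0.113,23.6,15.9,0.8,1],[0,0,0.113,23.6,15.9,0.8,1],[0,0,0.113,23.6,15.9,0.8,1],[0,0,0.113,23.6,15.9,5,1],[0,0,0.113,23.6,15.9,8,1],[0,0,0.113,23.6,15.9,8,1]]]'; python3 - <<'E'
from h import *
im=bot.read_camera("side"); big=cv2.resize(im[180:300,200:360],(800,600),interpolation=cv2.INTER_CUBIC); cv2.imwrite("pics/s3.png",big[:,:,::-1])
for d in bot.mark_of("wedge_center","side"): print(d["point"],d["conf"],at_z("side",d["point"],.033))
for d in bot.silhouettes("wedge_center","side"): print(d["point"],d["conf"],cv2.minAreaRect(np.argwhere(d["mask"])[:,::-1].astype(np.float32)))
print(row([.605,-.056,.026],-10.5))
E
```

```text
t: 8.25
ee_pos: [0.6009, -0.0531, 0.1115]
ee_rot: [-2.406, -2.006, 0.013]
force: [-0.5, -0.8, -0.4]
grip_width: 0.0881
grip_force: 0.0
[305.2, 289.0] 0.72 [0.48513676 0.19692831 0.033     ]
[268.4, 234.9] 0.65 [ 0.60507661 -0.06500764  0.033     ]
[200.9, 293.6] 0.58 [0.75463197 0.23921548 0.033     ]
[265.8, 233.8] 0.66 ((268.4671325683594, 238.24913024902344), (12.823530197143555, 26.117647171020508), 28.07248878479004)
([-0.001, 0.0, -0.0], [-0.06, 0.05, 9.19])
```

View pics/s3.png

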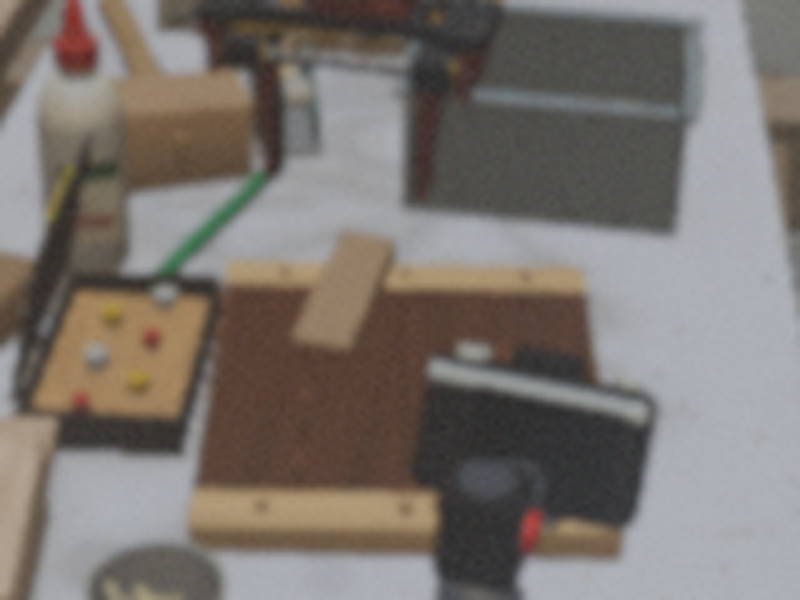

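The wedge is flat on the panel with its thin end toward the side camera, at crop (345,290), and the fingers straddle it. I'm descending slightly toward its thick end.

```bash
python3 -c "
from h import *
print(row([.604,-.060,.026],-10.5))"; python3 -m jog '[[[0,0,0,0.4,0,4,1],[0,0,0,0.4,0,7,1],[0,0,0,0.4,0,8.4,1],[0,0,0,0.4,0,8.6,1],[0,0,0,0.4,0,8.6,1]]]'
```

```text
([-0.001, 0.0, -0.0], [-0.47, 0.02, 9.19])
t: 8.9
ee_pos: [0.6068, -0.0515, 0.0332]
ee_rot: [2.415, 2.008, 0.002]
force: [-0.1, -0.2, -0.4]
grip_width: 0.0874
grip_force: 0.0
```

```bash
python3 -m jog '[[[0,0,0,-0.9,-0.2,0.3,1],[0,0,0,-0.9,-0.2,0.7,1],[0,0,0,-0.9,-0.2,0.7,1],[0,0,0,-0.9,-0.2,0.7,-1],[0,0,0,-0.9,-0.2,0.7,-1],[0,0,0,-0.9,-0.2,0.7,-1],[0,0,0,-0.9,-0.2,0.7,-1],[0,0,0,-0.9,-0.2,0.7,-1]]]';python3 -m jog '[[[0,0,0,0,0,0,-1],[0,0,0,0,0,0,-1],[0,0,0,0,0,0,-1]]]'
```

```text
t: 9.7
ee_pos: [0.6024, -0.0593, 0.0249]
ee_rot: [-2.415, -2.009, -0.0]
force: [0.5, -0.3, 0.3]
grip_width: 0.0512
grip_force: 0.0
t: 10.0
ee_pos: [0.6023, -0.0594, 0.0249]
ee_rot: [-2.415, -2.009, 0.0]
force: [0.2, 0.1, 0.5]
grip_width: 0.0372
grip_force: 29.9
```

Gripped at about 37 mm, so I'm lifting and going to the bin.

```bash
python3 -m jog '[[[0,0,0,0,0,-2,-1],[0,0,0,0,0,-6,-1],[0,0,0,0,0,-11,-1],[0,0,0,0,0,-15,-1],[0,0,0,0,0,-15,-1]]]';python3 -c "
from h import *
a=np.radians(-4);c=np.array([.468,-.282]);p=c+.045*np.array([np.cos(a),np.sin(a)])
print(row([*p,.175],-4))"
```

```text
t: 10.5
ee_pos: [0.606, -0.0598, 0.181]
ee_rot: [2.409, 2.004, 0.011]
force: [1.6, 0.2, -0.2]
grip_width: 0.0376
grip_force: 29.9
([0.011, -0.0, -0.113], [-23.85, -5.06, 0.53])
```

```bash
python3 -m jog '[[[0,0,-0.113,-23.9,-5.1,0.3,-1],[0,0,-0.113,-23.9,-5.1,0.3,-1],[0,0,-0.113,-23.9,-5.1,0.3,-1],[0,0,-0.113,-23.9,-5.1,0.3,-1],[0,0,-0.113,-23.9,-5.1,0.3,-1],[0,0,-0.113,-23.9,-5.1,0.3,-1],[0,0,-0.113,-23.9,-5.1,0.3,-1]]]';python3 -c "
from h import *
a=np.radians(-4);c=np.array([.468,-.282]);p=c+.045*np.array([np.cos(a),np.sin(a)])
print(row([*p,.04],-4))
im=bot.read_camera('side'); big=cv2.resize(im[120:270,230:430],(800,600),interpolation=cv2.INTER_CUBIC); cv2.imwrite('pics/s4.png',big[:,:,::-1])"
```

```text
t: 11.2
ee_pos: [0.5078, -0.2855, 0.1709]
ee_rot: [-2.299, -2.138, 0.0]
force: [-0.4, 0.0, -0.9]
grip_width: 0.0378
grip_force: 29.9
([-0.001, -0.001, -0.003], [0.06, 0.52, 13.09])
```

View pics/s4.png

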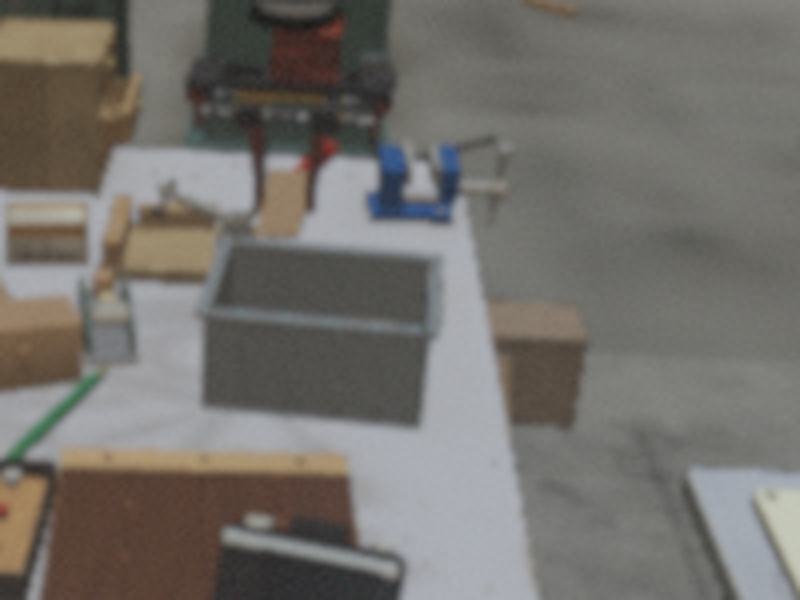

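The wedge hangs over the bin at crop (283,205) and is held level. I'm lowering it and releasing.

```bash
python3 -m jog '[[[0,0,0,0,0.3,4,-1],[0,0,0,0,0.3,8,-1],[0,0,0,0,0.3,11,-1],[0,0,0,0,0.3,12.6,-1],[0,0,0,0,0.3,12.6,-1],[0,0,0,0,0.3,12.6,0.3],[0,0,0,0,0.3,12.6,0.3],[0,0,0,0,0.3,12.6,0.3]]]'; python3 -m jog '[[[0,0,0,0,0,0,0.3],[0,0,0,0,0,-5,0.3],[0,0,0,0,0,-10,0.3],[0,0,0,0,0,-15,0.3],[0,0,0,0,0,-20,0.3],[0,0,0,0,0,-25,0.3],[0,0,0,0,0,-25,0.3]]]'; python3 - <<'E'
from h import *
im=bot.read_camera("top")
big=np.hstack([cv2.resize(im[200:300,320:420],(400,400),interpolation=cv2.INTER_CUBIC),cv2.resize(im[200:280,120:200],(400,400),interpolation=cv2.INTER_CUBIC)]); cv2.imwrite("pics/t5.png",big[:,:,::-1])
bot.read_camera("side")
for t in("wedge_center","stand_grip","camera_center","button_face"):
  for n in("top","side"):
    print(t,n,[(d["point"],round(d["conf"],2)) for d in bot.mark_of(t,n)][:3])
  a=bot.mark_of(t,"top");b=bot.mark_of(t,"side")
  if a and b: print(tri(a[0]["point"],b[0]["point"]))
E
```

```text
t: 12.05
ee_pos: [0.5128, -0.2858, 0.0475]
ee_rot: [2.296, 2.141, 0.001]
force: [-0.1, -0.5, -0.5]
grip_width: 0.0557
grip_force: 0.0
t: 12.75
ee_pos: [0.5149, -0.2873, 0.3044]
ee_rot: [2.288, 2.133, 0.006]
force: [1.1, -0.3, 0.2]
grip_width: 0.0573
grip_force: 0.0
wedge_center top [([361.5, 236.0], 0.54), ([426.9, 275.0], 0.54)]
wedge_center side []
stand_grip top [([144.1, 238.0], 0.73)]
stand_grip side [([293.8, 283.3], 0.58)]
(array([0.51354428, 0.38355852, 0.19939505]), np.float64(0.008351321345202067))
camera_center top [([167.4, 243.1], 0.8)]
camera_center side [([303.9, 270.9], 0.74)]
(array([0.49536001, 0.31896595, 0.18354032]), np.float64(0.002502449702008351))
button_face top []
button_face side [([307.3, 288.7], 0.55)]
```

View pics/t5.png

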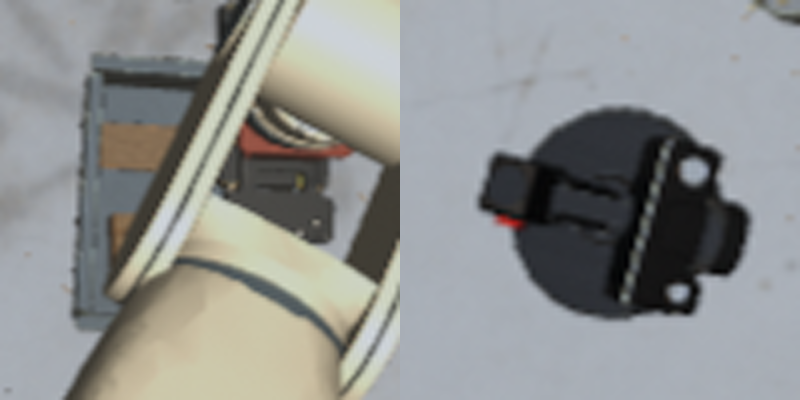

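Both scraps lie flat in the bin: the wedge at crop (135,147) and the offcut at (120,240). On the right, the grip's top face is at about (513,187), its red button on the −x side at (510,222), and the camera's top edge runs (665,140)–(625,300).

```bash
python3 - <<'E'
from h import *
np.set_printoptions(precision=4,suppress=True)
def ang(n,a,b,z):
    P,Q=at_z(n,a,z),at_z(n,b,z); d=Q-P; return P[:2],Q[:2],np.linalg.norm(d),np.degrees(np.arctan2(d[1],d[0]))
print("top edge",ang("top",(165,260),(173,228),.222))
print("side edge",ang("side",(330,262),(286,253),.222))
print("rails",ang("top",(165,237),(151,235),.2))
im=bot.read_camera("top"); g=im.astype(int)
def red(im):
    g=im.astype(int); m=(g[...,0]>130)&(g[...,0]-g[...,1]>70)&(g[...,0]-g[...,2]>70); return m
m=red(im)[200:280,120:200]; q=np.argwhere(m)[:,::-1]+[120,200]; print("red top",q.mean(0),len(q),at_z("top",q.mean(0),.203))
ims=bot.read_camera("side"); m=red(ims)[260:310,285:325]; q2=np.argwhere(m)[:,::-1]+[285,260]; print("red side",q2.mean(0),len(q2)); print(tri(q.mean(0),q2.mean(0)))
for d in bot.silhouettes("stand_grip","top")[:1]: pass
# grip top face predicted outline for hypotheses, overlay
P0=at_z("top",(142.6,237.4),.2225); print("grip ctr",P0)
s=12; big=cv2.resize(im[220:260,125:191],None,fx=s,fy=s,interpolation=cv2.INTER_CUBIC)[:,:,::-1].copy()
big=np.clip(big.astype(float)*1.8,0,255).astype(np.uint8)
cv2.imwrite("pics/t6.png",big)
E
```

```text
top edge (array([0.4431, 0.3144]), array([0.5345, 0.2928]), np.float64(0.09394042332947171), np.float64(-13.259780055965859))
side edge (array([0.4441, 0.3344]), array([0.5373, 0.3099]), np.float64(0.09637597737027088), np.float64(-14.700089703107524))
rails (array([0.5109, 0.3219]), array([0.5177, 0.3633]), np.float64(0.042026870190485864), np.float64(80.723014243573))
red top [141.2 243.8] 5 [0.4923 0.3906 0.203 ]
red side [305.6923 285.    ] 13
(array([0.4931, 0.3906, 0.2029]), np.float64(0.0016858119571766912))
grip ctr [0.5092 0.3805 0.2225]
```

View pics/t6.png

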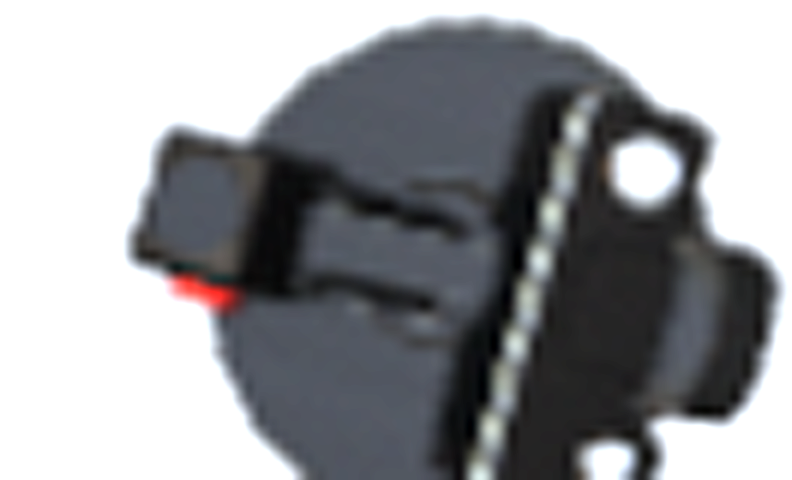

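The grip's top face spans (133,262), (173,128), (270,150) and (232,280) in this crop, with the button below it at (205,290). That gives a grip centre of about (0.511, 0.384) and a yaw of about −15°, and the triangulated button agrees.

```bash
python3 -c "
from h import *
print(row([.511,.384,.29],-15))"
```

```text
([0.0, 0.0, 0.192], [66.77, -4.76, 0.59])
```

```bash
python3 -m jog '[[[0,0,0.192,66.8,-4.8,0.6,1],[0,0,0.192,66.8,-4.8,0.6,1],[0,0,0.192,66.8,-4.8,0.6,1],[0,0,0.192,66.8,-4.8,0.6,1],[0,0,0.192,66.8,-4.8,0.6,1],[0,0,0.192,66.8,-4.8,0.6,1],[0,0,0.192,66.8,-4.8,0.6,1],[0,0,0.192,66.8,-4.8,0.6,1]]]'; python3 -c "
from h import *
print(row([.511,.384,.29],-15))"
```

```text
t: 14.6
ee_pos: [0.5108, 0.1152, 0.2927]
ee_rot: [2.492, 1.912, 0.001]
force: [0.6, -0.5, 0.5]
grip_width: 0.088
grip_force: 0.0
([0.001, -0.0, -0.0], [25.97, -6.94, 0.27])
```

```bash
python3 -m jog '[[[0,0,0,26,-6.9,0.3,1],[0,0,0,26,-6.9,0.3,1],[0,0,0,26,-6.9,0.3,1],[0,0,0,26,-6.9,0.3,1],[0,0,0,26,-6.9,0.3,1],[0,0,0,26,-6.9,0.3,1],[0,0,0,26,-6.9,0.3,1],[0,0,0,26,-6.9,0.3,1]]]'; python3 - <<'E'
from h import *
print(row([.511,.384,.182],-15))
im=bot.read_camera("side"); s=6; x0,y0=240,200
big=cv2.resize(im[y0:y0+100,x0:x0+130],None,fx=s,fy=s,interpolation=cv2.INTER_CUBIC)[:,:,::-1].copy()
p=proj("side",bot.sense()["ee_pos"]); print(p)
for P in ([.511,.384,.2225],bot.sense()["ee_pos"]):
    u=(proj("side",P)-[x0,y0]+.5)*s; cv2.circle(big,tuple(int(v) for v in u),4,(0,255,0),1)
cv2.imwrite("pics/s7.png",big)
E
```

```text
t: 15.4
ee_pos: [0.5115, 0.3814, 0.289]
ee_rot: [2.492, 1.913, -0.002]
force: [0.5, -0.3, -0.1]
grip_width: 0.0878
grip_force: 0.0
([-0.0, 0.001, 0.0], [0.25, -0.12, 10.7])
[298.94362734 245.57391591]
```

View pics/s7.png

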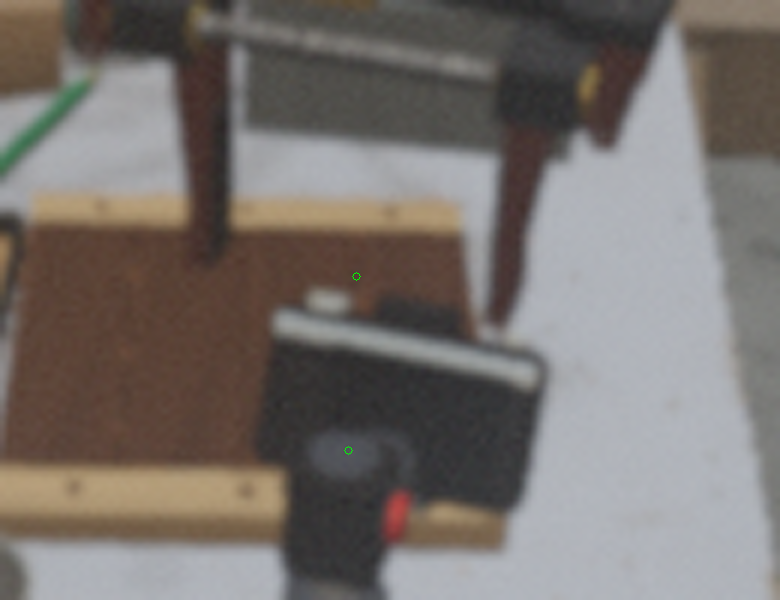

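The predicted grip-top centre (348,450) falls on the visible top, and the fingers straddle it, with tips at (210,260) and (495,325). I'm descending around the grip.

```bash
python3 -m jog '[[[0,0,0,0.25,-0.1,3,1],[0,0,0,0.25,-0.1,6,1],[0,0,0,0.25,-0.1,8.5,1],[0,0,0,0.25,-0.1,10,1],[0,0,0,0.25,-0.1,10.6,1],[0,0,0,0.25,-0.1,10.6,1],[0,0,0,0.25,-0.1,10.6,1]]]'; python3 -c "
from h import *
print(row([.511,.384,.182],-15))"
```

```text
t: 16.15
ee_pos: [0.5122, 0.3849, 0.1846]
ee_rot: [2.493, 1.912, 0.003]
force: [0.6, 0.8, 1.0]
grip_width: 0.0877
grip_force: 0.0
([0.001, -0.001, -0.001], [-0.12, -0.09, 0.26])
```

```bash
python3 -m jog '[[[0,0,0,-0.1,-0.1,0.2,0],[0,0,0,-0.1,-0.1,0.2,0],[0,0,0,-0.1,-0.1,0.2,-1],[0,0,0,-0.1,-0.1,0.2,-1],[0,0,0,-0.1,-0.1,0.2,-1],[0,0,0,-0.1,-0.1,0.2,-1],[0,0,0,-0.1,-0.1,0.2,-1],[0,0,0,-0.1,-0.1,0.2,-1]]]'; python3 -m jog '[[[0,0,0,0,0,0,-1],[0,0,0,0,0,0,-1],[0,0,0,0,0,0,-1],[0,0,0,0,0,0,-1]]]'
```

```text
t: 16.95
ee_pos: [0.5113, 0.3839, 0.1813]
ee_rot: [2.491, 1.912, 0.002]
force: [5.6, -1.2, -1.3]
grip_width: 0.0341
grip_force: 30.0
t: 17.35
ee_pos: [0.5113, 0.3839, 0.1813]
ee_rot: [2.492, 1.912, 0.002]
force: [4.7, -0.9, -2.9]
grip_width: 0.0344
grip_force: 30.0
```

```bash
python3 -m jog '[[[0,0,0,0,0,-0.4,-1],[0,0,0,0,0,-0.8,-1],[0,0,0,0,0,-1.4,-1],[0,0,0,0,0,-2,-1],[0,0,0,0,0,-2,-1]]]'
```

```text
t: 17.85
ee_pos: [0.5113, 0.3839, 0.2016]
ee_rot: [2.492, 1.912, 0.002]
force: [6.5, -2.2, -3.3]
grip_width: 0.034
grip_force: 30.0
```

```bash
python3 -m jog '[[[0,0,0,0,0,-1,-1],[0,0,0,0,0,-2,-1],[0,0,0,0,0,-3,-1],[0,0,0,0,0,-4,-1],[0,0,0,0,0,-5,-1],[0,0,0,0,0,-6,-1],[0,0,0,0,0,-7,-1],[0,0,0,0,0,-8,-1]]]'; python3 -m jog '[[[0,0,0,0,0,0,-1],[0,0,0,0,0,-0.4,-1],[0,0,0,0,0,-0.8,-1],[0,0,0,0,0,-0.8,-1]]]'
```

```text
t: 18.65
ee_pos: [0.5113, 0.3839, 0.281]
ee_rot: [2.492, 1.911, 0.002]
force: [6.9, -0.1, -6.9]
grip_width: 0.0339
grip_force: 30.0
t: 19.05
ee_pos: [0.5113, 0.3839, 0.2891]
ee_rot: [2.492, 1.911, 0.002]
force: [6.7, -0.6, -4.4]
grip_width: 0.0339
grip_force: 30.0
```

```bash
python3 -m jog '[[[0,0,0,0,0,-0.1,-1],[0,0,0,0,0,-0.2,-1],[0,0,0,0,0,-0.2,-1]]]'; python3 -m jog '[[[0,0,0,0,0,-0.1,-1],[0,0,0,0,0,-0.1,-1]]]'
```

```text
t: 19.35
ee_pos: [0.5113, 0.3839, 0.2907]
ee_rot: [2.492, 1.911, 0.002]
force: [6.6, -1.1, -4.5]
grip_width: 0.0341
grip_force: 30.0
t: 19.55
ee_pos: [0.5113, 0.3839, 0.2913]
ee_rot: [2.492, 1.911, 0.002]
force: [8.2, 0.1, -5.5]
grip_width: 0.0338
grip_force: 30.0
```

```bash
python3 -m jog '[[[0,0,0,0,0,-0.1,-1],[0,0,0,0,0,-0.1,-1]]]'; python3 -m jog '[[[0,0,0,0,0,-0.1,-1],[0,0,0,0,0,-0.1,-1]]]'
```

```text
t: 19.75
ee_pos: [0.5113, 0.3839, 0.2913]
ee_rot: [2.492, 1.911, 0.001]
force: [9.3, 0.6, -11.0]
grip_width: 0.0339
grip_force: 30.0
t: 19.95
ee_pos: [0.5113, 0.3838, 0.2913]
ee_rot: [2.492, 1.911, -0.0]
force: [11.6, 2.9, -16.4]
grip_width: 0.0336
grip_force: 30.0
```

```bash
python3 -m jog '[[[0,0,0,0,0,0.1,-1],[0,0,0,0,0,0.1,-1],[0,0,0,0,0,0.1,-1]]]'; python3 - <<'E'
from h import *
im=bot.read_camera("side"); cv2.imwrite("pics/s8.png",cv2.resize(im[100:400,150:450],(600,600))[:,:,::-1])
E
```

```text
t: 20.25
ee_pos: [0.5112, 0.3839, 0.2913]
ee_rot: [2.492, 1.911, 0.001]
force: [10.1, 1.9, -10.6]
grip_width: 0.034
grip_force: 30.0
```

View pics/s8.png

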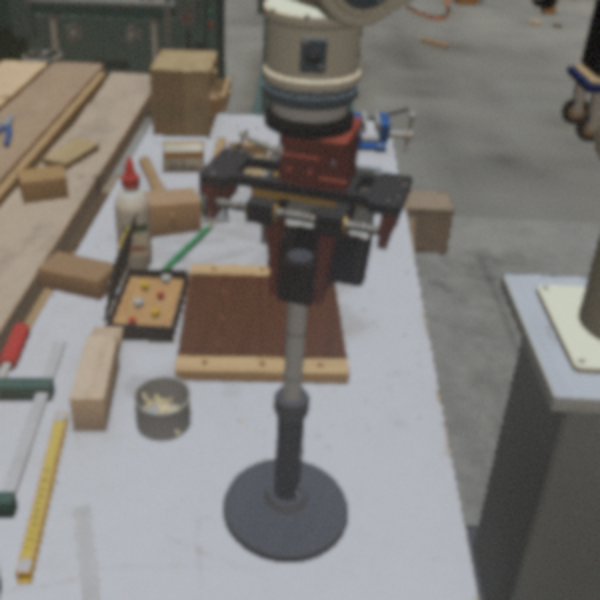

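The view shows the inner tube fully extended, from (290,400) to (297,300), with the grip held between the fingers at (297,275). The stand base is still on the table and the panel is clear and undisturbed.

```bash
python3 -c "
from station import bot
print(bot.finish_job())"
```

```text
the job is handed in; nothing more can be done
None
```

The job is handed in: the offcut and the wedge are in the scrap bin, and the arm is holding the camera at the topmost stop, 110 mm up, with the button squeezed.

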